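# Nip a prism frame strip with the inner knob of a coaxial bench press

## Task

Slide the bronze frame strip gently along its channel until its end is fully home against the brass stop, then turn the inner brass knob of the press clockwise until the pad bears on the strip with about 12 N, and let go. Do not turn the outer ring under the knob, do not over-press the strip or ram it into the stop, and leave the loose things on the bench alone.

Things in the scene. Friction and masses are not known exactly. Their poses are not given: they have to be found in the camera images.
- press: Green C-frame bench press, fixed. Origin on the table under the vertical knob axis; x from column to open front, y along the bed towards the strip's lug. Bed y -65 to 150 mm, 64 wide, top 40 mm above table. Column x -98 to -53, y +-28 mm; head x -98 to 36, y +-34 mm, top 150 mm up. Two 5 mm high rails, 27 mm apart, guide the strip along y (y -50 to 55 mm).
- stop_face (a point): Centre of the foot of the brass end stop's face, on the bed top (40 mm above the table, press y=-50 mm). Axes as the press; the strip slides towards -y to meet it.
- strip_end (a point): Underside middle of the inner end of the loose bronze strip (190 x 24 x 8 mm, 0.2 to 0.4 kg), lying on the bed in the channel along press y, 15 to 45 mm short of the stop at the start. Axes as the strip; lug towards +y. When home, this point meets stop_face along y.
- strip: The whole bronze strip: origin at the middle of its underside, y along its length towards the lug.
- lug_grip (a point): Grip point on the vertical centre line of the strip's upright lug (14 mm in x, 20 mm in y, 36 mm high above the strip's upper face): 24 mm above the strip's upper face, 12 mm below the lug's top, 178 mm along +y from strip_end. Can be gripped across x from above, or pushed.
- fine_grip (a point): On the axis of the inner knob at gripping height, 202 to 206 mm above the table (it rides with the ring's setting): round ribbed brass knob, 34 mm across, 36 mm high, top 13 mm above this point, underside 23 mm below, 6 mm or more clear of the outer ring. Clockwise from above lowers the pad 8 mm per rad. Friction (up to 0.2 N m) keeps it where left; each newton on the pad adds 0.008 N m.
- ring_mark (a point): White mark on the rim of the outer ring: dark steel, 72 mm across, 18 mm high, coaxial under the inner knob, top 173 mm above the table; this point is 34 mm from the axis. The ring also moves the pad (10 mm per rad, friction 0.4 N m) and must not be turned; its start angle differs each time.
- pad: The press pad under the head, on the knob axis: dark steel holder 20 mm across, origin at the middle of its underside, with a copper shoe 22 mm across screwed out below it by 5 to 10 mm (differs each time, not in the pose). The shoe starts 2.5 to 12.5 mm above the strip. Sprung: after first touch each further mm (0.125 rad of the inner knob) adds 7 N; 12 N is 0.21 rad past touch.
- bullseye: Thick green glass disc 100 mm across, 24 mm high, loose; origin under its centre. Leave alone.
- vial: Amber vial with cork, 28 mm across, 76 mm high, standing; origin under its centre. Leave alone.
- tin_lid: Tin oiler lid, 64 mm across, 45 mm high; origin under its centre. Leave alone.
- punch: Brass drift punch lying, 125 mm long (x -65 to +60 mm), 12 mm thick; origin on the table. Leave alone.
Not all that is in view belongs to the job. Of the things like the strip, leave any that is red or white; of the rest the larger one is meant.

How it is judged:
On the way, in this order (a step that is already met when the one before it is completed fails the run):
1. the strip is home against the stop (y of strip_end in the frame of stop_face below 0.002 m and distance between strip_end and stop_face below 0.004 m and contact force between pad and strip below 0.5 N), for 0.2 s.
2. the pad bears on the strip with 7 to 18 N (contact force between pad and strip between 7 and 18 N), for 0.2 s.
At the end, for the whole second after the job is handed in: The strip's end is within 2 mm of the stop face and lies on the bed in its channel, the pad bears on it with 7 to 18 N and keeps doing so, and the outer ring's mark is within 2.5 mm of where it began (all of step 2 and y of strip_end in the frame of stop_face below 0.002 m and distance between strip_end and stop_face below 0.004 m and distance of ring_mark from where it was at the start of the episode below 0.0025 m and linear speed of strip below 0.01 m/s); the robot touches nothing.
It fails at once if the outer ring is turned (its mark moves more than 2.5 mm) (distance of ring_mark from where it was at the start of the episode above 0.0025 m).
It fails at once if the pad presses the strip with more than 22 N (contact force between pad and strip above 22 N).
It fails at once if the strip is rammed into the stop (more than 25 N between press and strip before the pad bears on it) (contact force between pad and strip below 0.5 N and contact force between press and strip above 25 N).
It fails at once if a loose bystander (glass disc, vial, tin lid or punch) is moved more than 15 mm or tipped ((distance of bullseye from where it was at the start of the episode above 0.015 m or angle between bullseye's own z axis and vertical above 0.3 rad) or (distance of vial from where it was at the start of the episode above 0.015 m or angle between vial's own z axis and vertical above 0.3 rad) or (distance of tin_lid from where it was at the start of the episode above 0.015 m or angle between tin_lid's own z axis and vertical above 0.3 rad) or (distance of punch from where it was at the start of the episode above 0.015 m or angle between punch's own z axis and vertical above 0.3 rad)).
It also fails if it takes over 64 s, if anything falls off the work surface, if the arm or the gripper's body presses on something with over 40 N, if the wrist force passes 120 N, or if a joint passes its speed limit or range.

## Robot

A 6-joint arm with a two-finger parallel gripper is mounted at the origin on the work surface. World frame = base frame: x ahead of the robot, y to its left, z up, the work surface at z = 0. Lengths are in m, angles in rad, forces in N, time in s.
With the tool pointing down it reaches from about 0.3 to 0.875 m from the base axis. Payload 6.4 kg.
Tool frame: the origin (TCP) lies midway between the tips of the shut fingers; the grasp point (between the pads) lies 19 mm behind it; x points along the fingers, y is the direction in which the jaws open and shut, and the axes are right-handed (so a half turn about x gives the same grasp; the last joint's range is limited). The gripper opens to 85 mm and grips with 20 to 120 N. Pads are 22 mm wide; open, the fingers measure 114 mm over their backs; the gripper's body (76 mm by 85 mm) begins 54 mm behind the grasp point. The pads swing forward as they close: fully open they stand 13 mm farther back than shut.
Start: joints at [1.07, 0.181, 1.607, -0, 1.354, -0.206], TCP at [0.167, 0.55, 0.231] pointing down, gripper open.
Joint ranges: [-2.99, 2.99], [-0.89, 2.07], [0.3, 2.58], [-1.14, 4.28], [0, 2.63], [-3.12, 3.12]. Speed limits (rad/s): [2.57, 2.57, 3.01, 3.14, 3.14, 3.14].

## Interface

Orientations are given as a unit quaternion [w, x, y, z].
In Python, from bench import ctrl gives the robot as it stands.
- The arm moves only by the tool servo_tool, never from a script. Its argument "targets" is a list of rows, each a list of 7 numbers: the turn, a rotation vector about the tool's x, y, z in rad, then the shift along the tool's x, y, z in mm, then the opening, from -1 (shut) to 1 (fully open). A call has exactly 8 rows; each row is the pose to reach, as a shift and turn from the pose measured when the call began, along the tool's axes at that moment; what a row does not reach only later rows make up. A row lasts 1/8 s, in which the tool goes at most 62.5 mm and 10.7 degrees, less where a joint would pass 70% of its speed; a pose out of reach is approached as far as the arm can. A call with a gripper value outside its range is refused whole. The fingers move at their own pace and stop on an object; the grip force is fixed at half the most. Time passes only in rows, so rows that repeat a pose let the fingers close, or fill a call up. It gives the time, the measured TCP pose, the force and the opening at its end, in the units of the state.
- ctrl.get_obs(): the state, without advancing time (a new reading comes with each control period).
- ctrl.camera(name): name is "side" or "top"; returns a dict with "pixels" (384x512x3 uint8, blue, green, red), "intrinsics" (3x3 intrinsics, pixels), "R" (3x3) and "t" (3): a world point X has camera coordinates R X + t. Camera axes: x right, y down, z forward; pixel columns grow to the right and rows downward; lengths in m; the calibration is good to about 2 mm. A picture is of the moment at which its call begins. There is no depth.
- ctrl.hand_in(): hands the job in, once; it reports no verdict.
The state is a dict: "time_s": time; "q": joint angles; "dq": joint speeds; "joint_efforts": joint torques, N m; "eef_pos": TCP position; "eef_rot": TCP orientation; "wrist_force": force on the tool from outside, world axes, zero at the start; "torque": the same for the moment, N m; "opening": opening from 0.0 (shut) to 1.0 (fully open).
Only numpy, scipy, OpenCV 4.12 (cv2) and the standard library are available. Lean on these libraries where they do the work, as an engineer would, in place of code of your own. Each camera call takes 0.05 s, during which the arm holds its last target.

## Working session

There is one attempt and no reset: what is moved stays moved. The work goes in short steps, Python scripts to look and compute and a tool call to move; the robot and the scene stay as the last step left them, time stands still between calls to the robot, and variables do not carry over. Pictures are saved under pics/ and viewed, and the job is handed in when it is done.

Besides the shell and the picture viewer there is one more tool, called after "Request:" by a JSON object that holds its "name" and its "arguments". servo_tool: Moves the arm, as the interface text tells. Its arguments: {"type":"object","properties":{"targets":{"type":"array","items":{"type":"array","items":{"type":"number"}}}},"required":["targets"]}

```bash
ls; mkdir -p pics; python3 - <<'E'
from bench import ctrl
import cv2,numpy as np,pickle
o=ctrl.get_obs();print({k:np.round(v,3) for k,v in o.items()})
d={}
for n in("side","top"):
    c=ctrl.camera(n);d[n]={k:np.array(v) for k,v in c.items()};cv2.imwrite(f"pics/{n}0.png",c["pixels"])
    print(n,np.round(c["intrinsics"],1),np.round(c["R"],4),np.round(c["t"],4))
pickle.dump(d,open("c0.pkl","wb"))
E
```

```text
pics
{'time_s': np.float64(0.0), 'q': array([ 1.07 ,  0.182,  1.608, -0.   ,  1.354, -0.206]), 'dq': array([-0.   , -0.001, -0.001, -0.001, -0.   , -0.   ]), 'joint_efforts': array([ 1.0000e-03, -4.4489e+01, -3.5133e+01, -0.0000e+00,  9.0000e-03,
        0.0000e+00]), 'eef_pos': array([0.167, 0.55 , 0.23 ]), 'eef_rot': array([ 0.699,  0.103,  0.7  , -0.104]), 'wrist_force': array([0.161, 0.335, 0.168]), 'torque': array([ 0.027, -0.01 ,  0.013]), 'opening': np.float64(0.999)}
side [[400.7   0.  259.2]
 [  0.  400.7 198.1]
 [  0.    0.    1. ]] [[-0.9952 -0.0955 -0.021 ]
 [-0.0507  0.6879 -0.724 ]
 [ 0.0836 -0.7195 -0.6894]] [0.5832 0.1717 1.0531]
top [[379.1   0.  256.5]
 [  0.  379.1 185. ]
 [  0.    0.    1. ]] [[ 0.0224 -0.9997  0.0101]
 [-0.9828 -0.0239 -0.1831]
 [ 0.1833 -0.0058 -0.983 ]] [-0.0538  0.5845  0.9133]
```

View pics/side0.png

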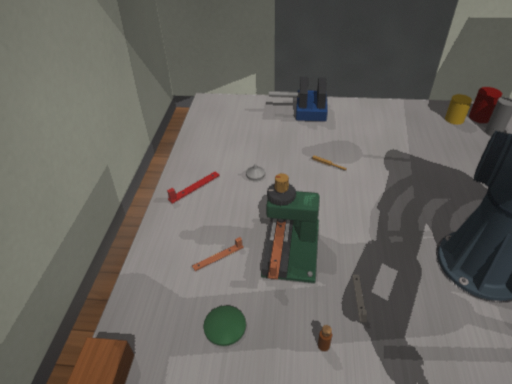

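View pics/top0.png

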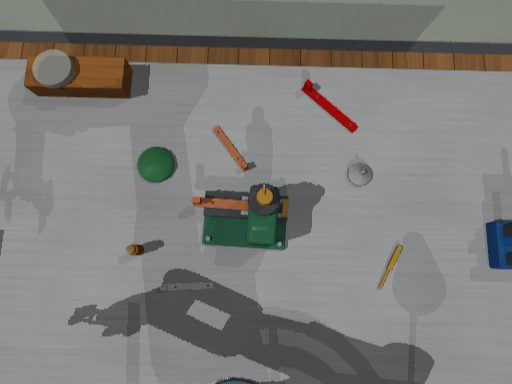

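```bash
cat >h.py <<'E'
import pickle,numpy as np,cv2
d=pickle.load(open("c0.pkl","rb"))
def proj(n,X):
    c=d[n];p=(c["R"]@np.atleast_2d(X).T).T+c["t"];q=(c["intrinsics"]@p.T).T;return q[:,:2]/q[:,2:]
def ray(n,uv):
    c=d[n];v=c["R"].T@np.linalg.inv(c["intrinsics"])@np.array([*uv,1.]);return -c["R"].T@c["t"],v
def atz(n,uv,z):
    o,v=ray(n,uv);return o+v*(z-o[2])/v[2]
E
python3 - <<'E'
from h import *
for n in d: print(n,-d[n]["R"].T@d[n]["t"],proj(n,[[.167,.55,.231],[0,0,0]]))
for n,b in(("top",(180,170,300,260)),("side",(250,165,330,285))):
    x0,y0,x1,y1=b;im=d[n]["pixels"][y0:y1,x0:x1];s=min(800/(x1-x0),600/(y1-y0));s=int(s)
    cv2.imwrite(f"pics/{n}_crop{s}.png",cv2.resize(im,None,fx=s,fy=s,interpolation=cv2.INTER_CUBIC));print(n,s)
E
```

```text
side [0.50102013 0.69530109 0.86262642] [[540.61400924 491.02767524]
 [481.13842296 263.44434021]]
top [ 0.40818339 -0.03451084  1.0053373 ] [[-60.97016063 378.89144952]
 [234.16909561 427.67312816]]
top 6
side 5
```

View pics/top_crop6.png

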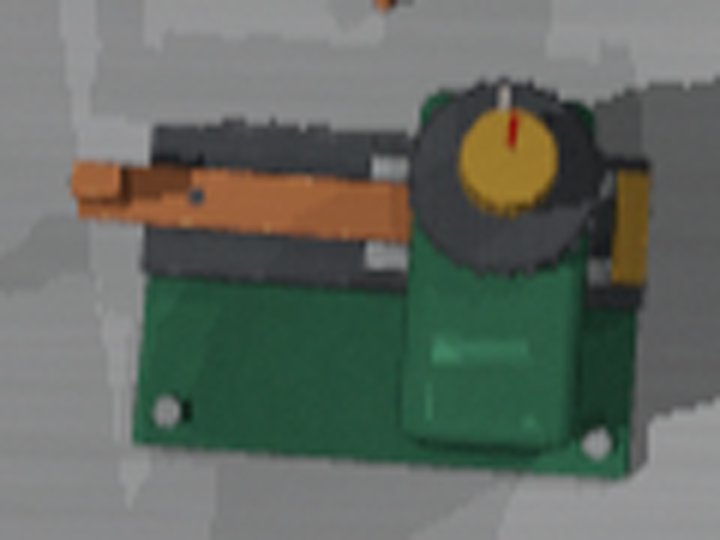

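View pics/side_crop5.png

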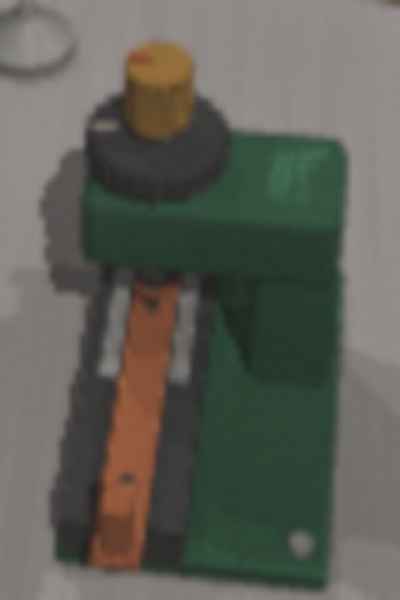

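```bash
cat >>h.py <<'E'
def T(u,v): return ("top",180+(u+.5)/6-.5,170+(v+.5)/6-.5)
def S(u,v): return ("side",250+(u+.5)/5-.5,165+(v+.5)/5-.5)
def W(p,L):
    x,y,th=p[:3];L=np.atleast_2d(L);c,s=np.cos(th),np.sin(th)
    return np.c_[x+c*L[:,0]-s*L[:,1],y+s*L[:,0]+c*L[:,1],L[:,2]]
E
python3 - <<'E'
from h import *
from scipy.optimize import least_squares
F=[(T(509,160),(0,0,.217)),(T(152,127),(.032,.150,.04)),(T(648,158),(.032,-.065,.04)),(T(640,305),(-.032,-.065,.04)),(T(144,275),(-.032,.15,.04)),
(S(159,58),(0,0,.217)),(S(55,520),(.032,.15,.04)),(S(185,525),(-.032,.15,.04)),(S(345,155),(-.098,-.034,.150)),(S(345,215),(-.098,.034,.150)),(T(404,440),(-.098,.034,.15)),(T(575,440),(-.098,-.034,.15))]
def res(p,F=F): return np.concatenate([ (proj(a[0],W(p,l))[0]-a[1:]) for a,l in F])
r=least_squares(res,[.4,-.05,0],loss="soft_l1")
print(r.x);print(np.c_[res(r.x).reshape(-1,2).round(2)])
p=r.x
print("fine",atz("top",T(509,160)[1:],.217),atz("side",S(159,58)[1:],.217))
R=lambda w:(lambda c,s,dx:(c*dx[0]+s*dx[1],-s*dx[0]+c*dx[1]))(np.cos(p[2]),np.sin(p[2]),w[:2]-p[:2])
print("lug top center press frame",R(atz("top",T(98,181)[1:],.084)),R(atz("side",S(117,508)[1:],.084)))
for n,q in(("bull",(156,165)),("vial",(137,249)),("lid",(360,174)),("punch",(390,267)),("small",(230,148))): print(n,atz("top",q,.02).round(3))
E
```

```text
[ 0.53300039 -0.05666402 -0.03854196]
[[ 0.16 -0.65]
 [ 0.2  -0.29]
 [ 0.73 -0.3 ]
 [ 0.92 -0.03]
 [-0.62 -0.25]
 [-0.46  1.06]
 [ 0.83 -0.04]
 [ 0.26  1.45]
 [ 0.5  -4.63]
 [-0.24  1.71]
 [-0.98 -0.26]
 [ 0.94  1.63]]
fine [ 0.53161776 -0.05634797  0.217     ] [ 0.53210505 -0.0607755   0.217     ]
lug top center press frame (np.float64(0.0003993001587734501), np.float64(0.16445194283789352)) (np.float64(0.0004690787044143918), np.float64(0.17197281360644615))
bull [0.64  0.228 0.02 ]
vial [0.418 0.261 0.02 ]
lid [ 0.629 -0.315  0.02 ]
punch [ 0.388 -0.385  0.02 ]
small [0.692 0.033 0.02 ]
```

```bash
cat >>h.py <<'E'
from scipy.spatial.transform import Rotation as Ro
P=np.array([0.5325,-0.0577,-0.0385])
def pose():
    from bench import ctrl
    o=ctrl.get_obs();q=o["eef_rot"];return o,Ro.from_quat([q[1],q[2],q[3],q[0]]).as_matrix(),np.array(o["eef_pos"])
def shift(target,yaw=None):
    """shift mm in tool axes to world target; turn rotvec so that tool z is at press-frame angle yaw, x down"""
    o,R,t=pose()
    s=R.T@(np.array(target)-t)*1000
    a=P[2]+yaw
    z=np.array([np.cos(a),np.sin(a),0]);x=np.array([0,0,-1.]);y=np.cross(z,x)
    rv=Ro.from_matrix(R.T@np.c_[x,y,z]).as_rotvec()
    print("t",round(float(o["time_s"]),2),"rot",rv.round(4),"shift",s.round(1),"pos",t.round(4),"F",np.round(o["wrist_force"],2),"M",np.round(o["torque"],3),"q6",round(float(o["q"][5]),3))
E
python3 - <<'E'
from h import *
o,R,t=pose();print(R.round(3))
for a in (np.pi/2,-np.pi/2,0,np.pi):
    shift(W(P,(0,.205,.13))[0],a)
E
```

```text
[[-0.001  0.291  0.957]
 [-0.001  0.957 -0.291]
 [-1.    -0.002 -0.   ]]
t 0.1 rot [-1.8271e+00 -1.7000e-03  8.0000e-04] shift [ 100.7 -276.5  474.5] pos [0.1668 0.5497 0.2305] F [-0.08  0.63 -1.14] M [-0.023  0.038  0.067] q6 -0.206
t 0.1 rot [1.3145e+00 8.0000e-04 1.6000e-03] shift [ 100.7 -276.5  474.5] pos [0.1668 0.5497 0.2305] F [-0.08  0.63 -1.14] M [-0.023  0.038  0.067] q6 -0.206
t 0.1 rot [-0.2563 -0.0006  0.0016] shift [ 100.7 -276.5  474.5] pos [0.1668 0.5497 0.2305] F [-0.08  0.63 -1.14] M [-0.023  0.038  0.067] q6 -0.206
t 0.1 rot [2.8853e+00 2.3000e-03 8.0000e-04] shift [ 100.7 -276.5  474.5] pos [0.1668 0.5497 0.2305] F [-0.08  0.63 -1.14] M [-0.023  0.038  0.067] q6 -0.206
```

Request:
{"name": "servo_tool", "arguments": {"targets": [[-0.06, 0, 0, 0, -35, 60, -1], [-0.12, 0, 0, 0, -70, 118, -1], [-0.18, 0, 0, 0, -104, 178, -1], [-0.256, 0, 0, 0, -138, 237, -1], [-0.256, 0, 0, 0, -172, 296, -1], [-0.256, 0, 0, 20, -206, 355, -1], [-0.256, 0, 0, 40, -235, 414, -1], [-0.256, 0, 0, 70, -266, 470, -1]]}}

```text
time_s: 1.1
eef_pos: [0.507, 0.1911, 0.1793]
eef_rot: [0.707, 0.013, 0.707, -0.014]
wrist_force: [0.4, 1.0, 0.2]
opening: -0.001
```

```bash
python3 - <<'E'
from h import *
shift(W(P,(0,.205,.060))[0],0)
E
```

```text
t 1.1 rot [-0.0007  0.0007  0.001 ] shift [119.3 -42.4  35. ] pos [0.507  0.1911 0.1793] F [0.45 1.02 0.23] M [-0.003  0.022 -0.011] q6 -1.389
```

Request:
{"name": "servo_tool", "arguments": {"targets": [[0, 0, 0, 10, -32, 35, -1], [0, 0, 0, 40, -32, 35, -1], [0, 0, 0, 80, -32, 35, -1], [0, 0, 0, 110, -32, 35, -1], [0, 0, 0, 119, -32, 35, -1], [0, 0, 0, 119, -32, 35, -1], [0, 0, 0, 119, -32, 35, -1], [0, 0, 0, 119, -32, 35, -1]]}}

```text
time_s: 2.1
eef_pos: [0.5419, 0.1577, 0.0618]
eef_rot: [0.708, 0.014, 0.706, -0.014]
wrist_force: [-0.3, 0.4, 0.2]
opening: -0.003
```

```bash
cat > look.py <<'E'
import sys
from h import *
from bench import ctrl
tag=sys.argv[1]
for n,b,s in(("top",(170,160,300,250),6),("side",(230,165,330,285),5)):
    x0,y0,x1,y1=b;im=ctrl.camera(n)["pixels"][y0:y1,x0:x1]
    cv2.imwrite(f"pics/{n}_{tag}.png",cv2.resize(im,None,fx=s,fy=s,interpolation=cv2.INTER_CUBIC))
E
python3 look.py a;python3 - <<'E'
from h import *
shift(W(P,(0,.205,.060))[0],0)
E
```

```text
t 2.2 rot [-0.0005  0.0023  0.0008] shift [  1.3 -10.6  -0.6] pos [0.5414 0.1577 0.0613] F [ 0.25 -0.07 -0.72] M [-0.054  0.017  0.008] q6 -1.457
```

View pics/side_a.png

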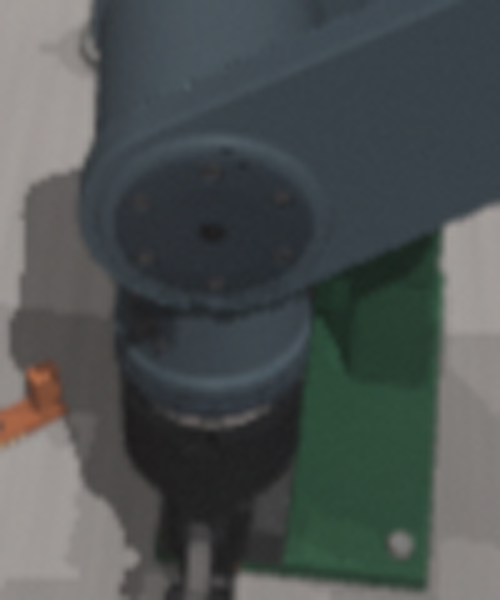

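View pics/top_a.png

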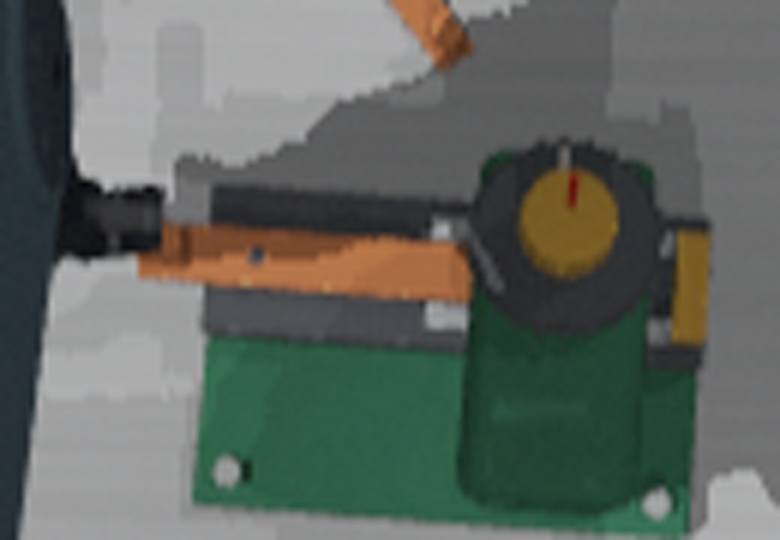

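Request:
{"name": "servo_tool", "arguments": {"targets": [[0, 0, 0, 0, -5, 0, -1], [0, 0, 0, 0, -10, 0, -1], [0, 0, 0, 0, -14, 0, -1], [0, 0, 0, 0, -18, 0, -1], [0, 0, 0, 0, -22, 0, -1], [0, 0, 0, 0, -26, 0, -1], [0, 0, 0, 0, -30, 0, -1], [0, 0, 0, 0, -34, 0, -1]]}}

```text
time_s: 3.2
eef_pos: [0.5401, 0.1236, 0.0613]
eef_rot: [0.708, 0.014, 0.706, -0.014]
wrist_force: [0.8, 1.9, 0.7]
opening: 0.001
```

```bash
python3 look.py b;python3 - <<'E'
from h import *
shift(W(P,(0,.155,.060))[0],0)
E
```

```text
t 3.3 rot [-0.0009  0.0022  0.0011] shift [  1.3 -26.1  -0.6] pos [0.5401 0.1233 0.0613] F [-0.56  0.33  0.42] M [-0.022 -0.015 -0.056] q6 -1.52
```

View pics/top_b.png

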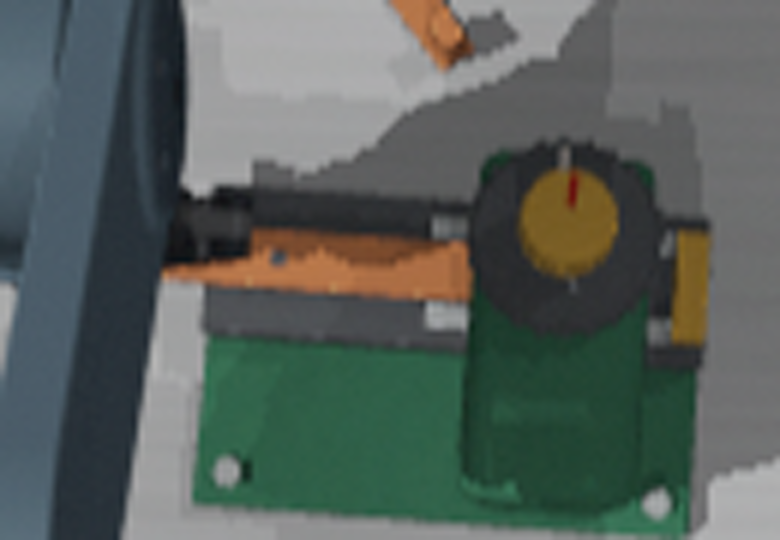

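Request:
{"name": "servo_tool", "arguments": {"targets": [[0, 0, 0, 0, -2.5, 0, -1], [0, 0, 0, 0, -5, 0, -1], [0, 0, 0, 0, -7.5, 0, -1], [0, 0, 0, 0, -10, 0, -1], [0, 0, 0, 0, -12.5, 0, -1], [0, 0, 0, 0, -15, 0, -1], [0, 0, 0, 0, -17, 0, -1], [0, 0, 0, 0, -18, 0, -1]]}}

```text
time_s: 4.3
eef_pos: [0.5394, 0.1051, 0.0613]
eef_rot: [0.708, 0.014, 0.706, -0.014]
wrist_force: [-0.8, 0.8, -1.0]
opening: 0.001
```

```bash
cat > fm.py <<'E'
from h import *
from bench import ctrl
import sys
n=int(sys.argv[1]);F=[];M=[];
for i in range(n):
    ctrl.camera("top");o=ctrl.get_obs();F.append(o["wrist_force"]);M.append(o["torque"])
F=np.array(F);M=np.array(M);print("F",F.mean(0).round(2),"M",M.mean(0).round(4),"sd",F.std(0).round(2),M.std(0).round(3))
shift(W(P,(0,.155,.060))[0],0)
E
python3 fm.py 3
```

```text
F [-0.17  0.28 -0.36] M [ 0.0858  0.0008 -0.0223] sd [0.23 0.3  0.18] [0.068 0.026 0.03 ]
t 4.45 rot [-0.0009  0.0022  0.0013] shift [ 1.4 -7.9 -0.6] pos [0.5394 0.1051 0.0613] F [-0.19 -0.14 -0.29] M [ 0.02   0.008 -0.02 ] q6 -1.553
```

Request:
{"name": "servo_tool", "arguments": {"targets": [[0, 0, 0, 0, -0.8, 0, -1], [0, 0, 0, 0, -1.6, 0, -1], [0, 0, 0, 0, -2.4, 0, -1], [0, 0, 0, 0, -3.2, 0, -1], [0, 0, 0, 0, -4, 0, -1], [0, 0, 0, 0, -4.6, 0, -1], [0, 0, 0, 0, -5.2, 0, -1], [0, 0, 0, 0, -5.8, 0, -1]]}}

```text
time_s: 5.45
eef_pos: [0.5392, 0.0992, 0.0613]
eef_rot: [0.708, 0.013, 0.706, -0.014]
wrist_force: [-0.4, 1.5, -0.4]
opening: -0.002
```

```bash
python3 fm.py 2; python3 look.py c
```

```text
F [0.17 1.07 0.27] M [0.1474 0.0009 0.0152] sd [0.39 0.65 0.33] [0.016 0.016 0.044]
t 5.55 rot [-0.001   0.0022  0.0014] shift [ 1.3 -2.  -0.6] pos [0.5392 0.0992 0.0613] F [-0.22  0.42 -0.06] M [ 0.131 -0.015  0.059] q6 -1.564
```

View pics/top_c.png

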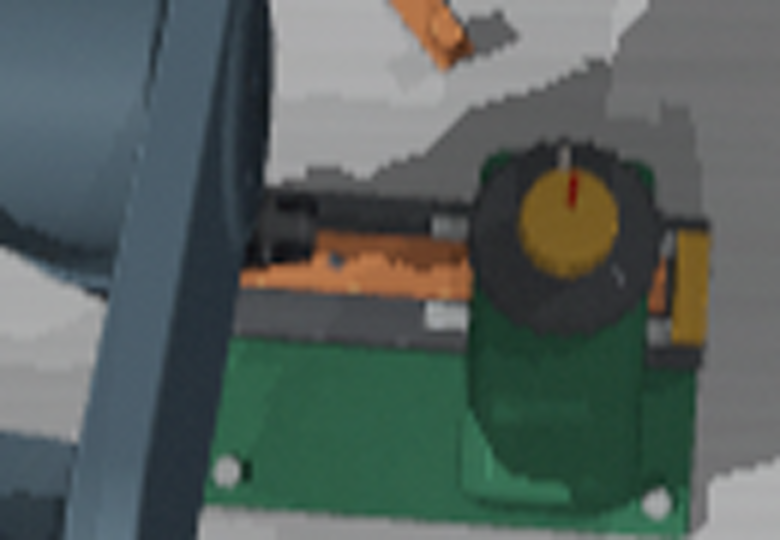

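Request:
{"name": "servo_tool", "arguments": {"targets": [[0, 0, 0, 0, -0.5, 0, -1], [0, 0, 0, 0, -1, 0, -1], [0, 0, 0, 0, -1.5, 0, -1], [0, 0, 0, 0, -2, 0, -1], [0, 0, 0, 0, -2.5, 0, -1], [0, 0, 0, 0, -3, 0, -1], [0, 0, 0, 0, -3.5, 0, -1], [0, 0, 0, 0, -4, 0, -1]]}}

```text
time_s: 6.65
eef_pos: [0.539, 0.0953, 0.0613]
eef_rot: [0.708, 0.014, 0.706, -0.014]
wrist_force: [0.1, 2.3, -0.1]
opening: 0.004
```

```bash
python3 fm.py 2; python3 look.py d
```

```text
F [ 0.24  2.12 -0.08] M [ 0.314  -0.0644 -0.006 ] sd [0.05 0.67 0.13] [0.002 0.03  0.015]
t 6.75 rot [-0.001   0.0023  0.0012] shift [ 1.3  1.8 -0.6] pos [0.539  0.0953 0.0614] F [0.18 2.8  0.05] M [ 0.312 -0.095  0.009] q6 -1.572
```

View pics/top_d.png

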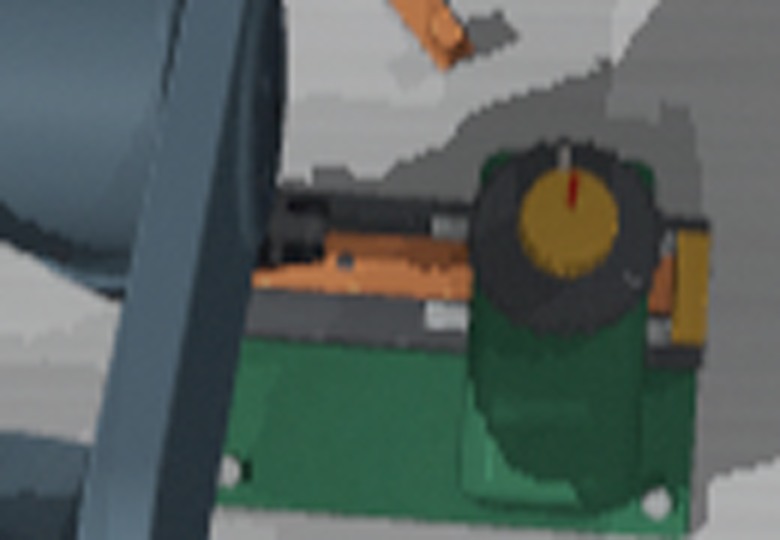

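Request:
{"name": "servo_tool", "arguments": {"targets": [[0, 0, 0, 0, -0.2, 0, -1], [0, 0, 0, 0, -0.4, 0, -1], [0, 0, 0, 0, -0.6, 0, -1], [0, 0, 0, 0, -0.8, 0, -1], [0, 0, 0, 0, -1, 0, -1], [0, 0, 0, 0, -1.2, 0, -1], [0, 0, 0, 0, -1.2, 0, -1], [0, 0, 0, 0, -1.2, 0, -1]]}}

```text
time_s: 7.85
eef_pos: [0.5391, 0.0951, 0.0615]
eef_rot: [0.708, 0.014, 0.706, -0.014]
wrist_force: [0.0, 8.1, 0.7]
opening: -0.005
```

```bash
python3 fm.py 2
```

```text
F [0.55 8.32 0.06] M [ 1.1136 -0.0968  0.0222] sd [0.11 0.15 0.09] [0.006 0.007 0.021]
t 7.95 rot [-0.0009  0.0026 -0.0002] shift [ 1.5  2.  -0.7] pos [0.5391 0.0951 0.0615] F [0.66 8.17 0.14] M [ 1.12  -0.09   0.044] q6 -1.574
```

Request:
{"name": "servo_tool", "arguments": {"targets": [[0, 0, 0, 0, 1, 0, -1], [0, 0, 0, 0, 3, 0, -1], [0, 0, 0, 0, 10, 0, -1], [0, 0, 0, 0, 25, 0, -1], [0, 0, 0, -30, 35, 0, -1], [0, 0, 0, -80, 35, 0, -0.5], [0, 0, 0, -130, 35, 0, 0], [0, 0, 0, -180, 35, 0, 0.6]]}}

```text
time_s: 8.95
eef_pos: [0.5396, 0.1311, 0.2431]
eef_rot: [0.708, 0.014, 0.706, -0.014]
wrist_force: [0.3, -0.1, 0.6]
opening: 0.638
```

```bash
python3 look.py e; python3 - <<'E'
from h import *
o,R,t=pose();print(o["q"],o["opening"])
for a in (0,):
    shift(np.r_[P[:2],.245],a)
E
```

```text
[ 2.45313028e-02  1.20698163e-01  1.63988341e+00  6.01137649e-05
  1.36659505e+00 -1.50772076e+00] 0.7908765950166774
t 9.05 rot [-0.0001  0.0144 -0.001 ] shift [   3.3 -189.2   -3.7] pos [0.5434 0.1312 0.2485] F [ 0.01 -0.27  0.46] M [0.029 0.012 0.001] q6 -1.508
```

View pics/top_e.png

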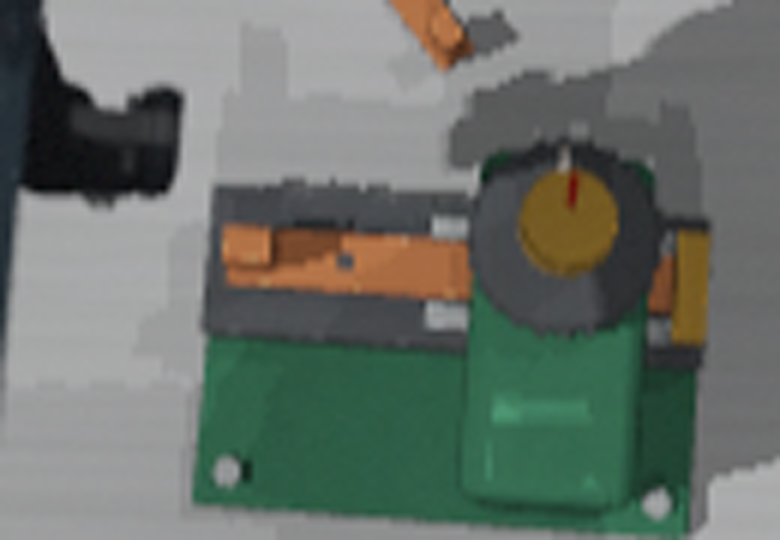

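View pics/side_e.png

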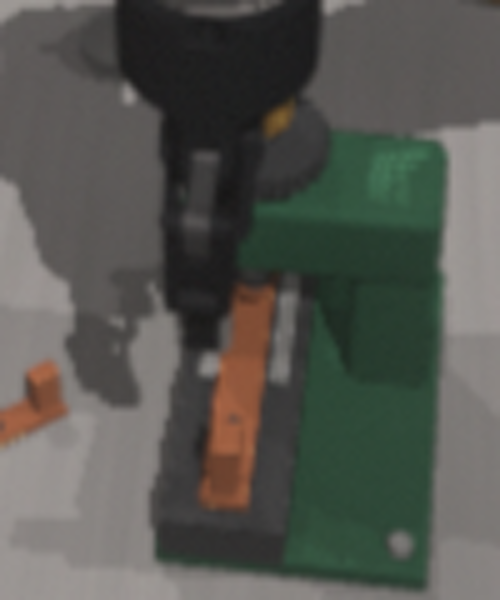

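Request:
{"name": "servo_tool", "arguments": {"targets": [[0, 0.014, 0, 0, -25, -1, 1], [0, 0.014, 0, 0, -60, -2, 1], [0, 0.014, 0, 0, -100, -3, 1], [0, 0.014, 0, 0, -140, -4, 1], [0, 0.014, 0, 0, -175, -4, 1], [0, 0.014, 0, 2, -189, -4, 1], [0, 0.014, 0, 3, -189, -4, 1], [0, 0.014, 0, 3, -189, -4, 1]]}}

```text
time_s: 10.05
eef_pos: [0.5321, -0.0563, 0.2449]
eef_rot: [0.707, 0.014, 0.707, -0.013]
wrist_force: [0.1, -0.5, -0.7]
opening: 0.997
```

```bash
python3 look.py f; python3 - <<'E'
from h import *
shift(np.r_[P[:2],.186],0)
p=P
R=lambda w:(lambda c,s,dx:(c*dx[0]+s*dx[1],-s*dx[0]+c*dx[1]))(np.cos(p[2]),np.sin(p[2]),w[:2]-p[:2])
print("lug",R(atz("top",T(186,187)[1:],.084)))
E
```

```text
t 10.15 rot [ 0.0015  0.0002 -0.0013] shift [59.2 -1.5  0.3] pos [ 0.5322 -0.0563  0.2452] F [ 0.84 -0.27  0.45] M [ 0.011 -0.063 -0.003] q6 -1.862
lug (np.float64(0.0006391775584895787), np.float64(0.12947490930939012))
```

View pics/side_f.png

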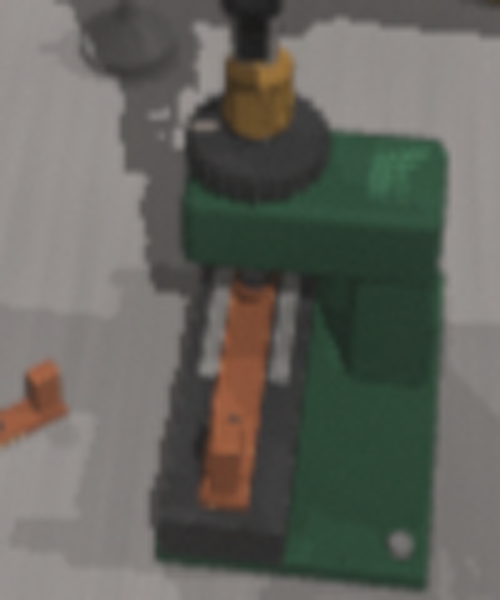

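Request:
{"name": "servo_tool", "arguments": {"targets": [[0, 0, 0, 12, -0.5, 0, 1], [0, 0, 0, 25, -0.5, 0, 1], [0, 0, 0, 38, -0.5, 0, 1], [0, 0, 0, 50, -0.5, 0, 1], [0, 0, 0, 57, -0.5, 0, 1], [0, 0, 0, 59, -0.5, 0, 1], [0, 0, 0, 59, -0.5, 0, 1], [0, 0, 0, 59, -0.5, 0, 1]]}}

```text
time_s: 11.15
eef_pos: [0.5326, -0.0568, 0.1867]
eef_rot: [0.707, 0.013, 0.707, -0.013]
wrist_force: [0.2, -0.6, 0.3]
opening: 1.001
```

```bash
python3 fm.py 6; python3 look.py g
```

```text
F [-0.05 -0.13  0.  ] M [-0.0039  0.0214 -0.0189] sd [0.43 0.39 0.37] [0.03  0.013 0.03 ]
t 11.45 rot [ 0.0015  0.0006 -0.0013] shift [126.6 153.9   0.4] pos [ 0.5323 -0.0567  0.1864] F [ 0.32 -0.56  0.45] M [-0.009  0.024 -0.046] q6 -1.863
```

View pics/side_g.png

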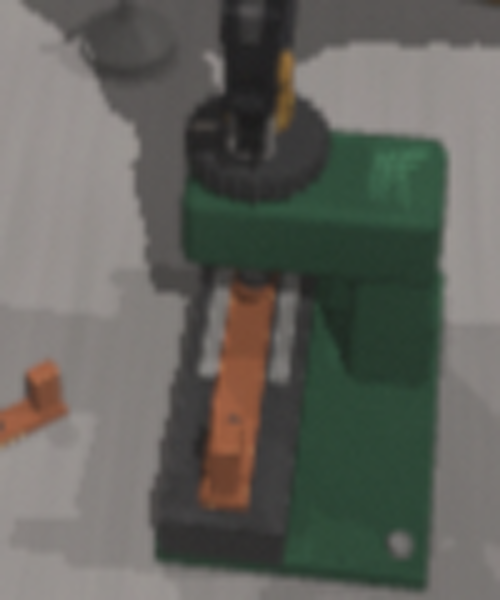

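View pics/top_g.png

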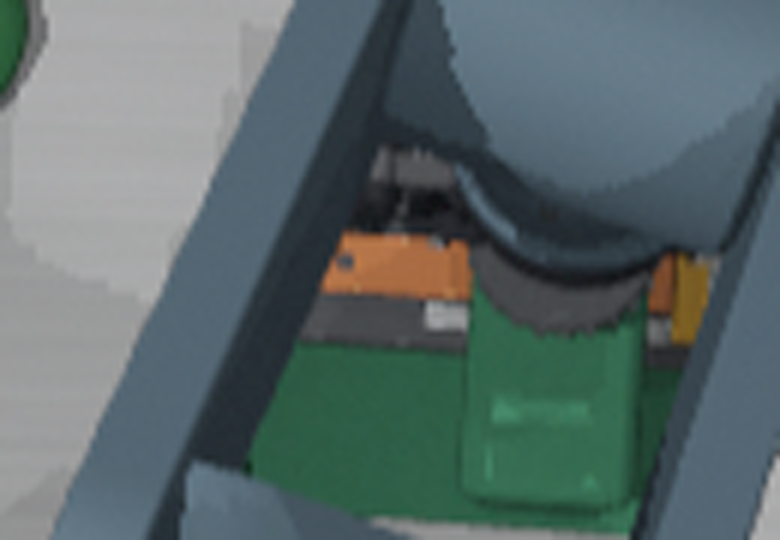

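```bash
python3 - <<'E'
from h import *
q=proj("side",[[.5323,-.0567,.217],[.5323,-.0567,.19],[.5323+.002,-.0067,.2],[.5323+.002,-.0067,.21]]);print((q-[230,165])*5)
E
```

```text
[[256.14482171  61.33767849]
 [255.24118008 102.14344978]
 [245.57883466 155.52308715]
 [245.85479318 140.30520636]]
```

Request:
{"name": "servo_tool", "arguments": {"targets": [[0, 0, 0, 0, 0, 0, 0.6], [0, 0, 0, 0, 0, 0, 0.4], [0, 0, 0, 0, 0, 0, 0.2], [0, 0, 0, 0, 0, 0, 0.0], [0, 0, 0, 0, 0, 0, -0.2], [0, 0, 0, 0, 0, 0, -0.5], [0, 0, 0, 0, 0, 0, -1], [0, 0, 0, 0, 0, 0, -1]]}}

```text
time_s: 12.55
eef_pos: [0.5324, -0.0566, 0.1865]
eef_rot: [0.707, 0.014, 0.707, -0.013]
wrist_force: [-0.6, 2.4, 3.1]
opening: 0.376
```

```bash
python3 fm.py 6; python3 -c "
from h import *
print(pose()[0]['opening'])"; python3 look.py h
```

```text
F [-0.48  2.04  4.52] M [ 0.4741  0.1345 -0.0045] sd [0.46 0.41 0.42] [0.06  0.023 0.027]
t 12.85 rot [ 0.0015  0.0008 -0.0015] shift [126.8 153.7   0.3] pos [ 0.5324 -0.0566  0.1865] F [-0.9   1.98  4.46] M [ 0.562  0.108 -0.024] q6 -1.863
0.37802900584435356
```

View pics/side_h.png

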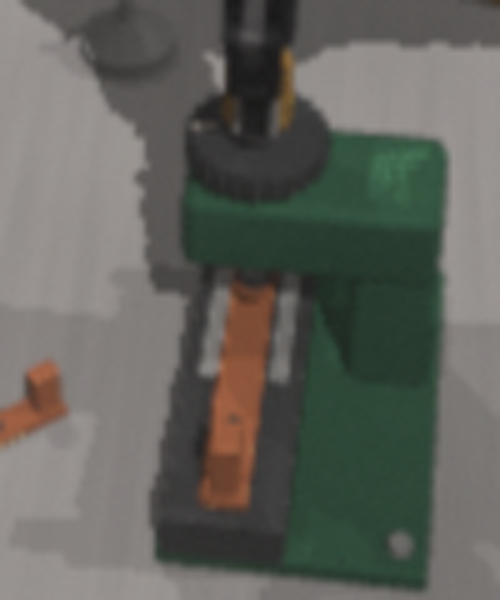

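Request:
{"name": "servo_tool", "arguments": {"targets": [[0.03, 0, 0, 0, 0, 0, -1], [0.06, 0, 0, 0, 0, 0, -1], [0.09, 0, 0, 0, 0, 0, -1], [0.12, 0, 0, 0, 0, 0, -1], [0.15, 0, 0, 0, 0, 0, -1], [0.18, 0, 0, 0, 0, 0, -1], [0.21, 0, 0, 0, 0, 0, -1], [0.24, 0, 0, 0, 0, 0, -1]]}}

```text
time_s: 13.95
eef_pos: [0.5325, -0.0565, 0.1865]
eef_rot: [0.7, 0.099, 0.7, -0.098]
wrist_force: [-0.4, 3.0, 4.4]
opening: 0.382
```

```bash
cat > m.py <<'E'
from h import *
from bench import ctrl
import sys
o,R,t=pose();z0=o["torque"][2];M=[]
for i in range(int(sys.argv[1])):
    c=ctrl.camera("side");M.append(ctrl.get_obs()["torque"][2])
print("Mz end",round(z0,3),"hold",np.round(M,3),"mean",np.mean(M).round(4))
o,R,t=pose();print("t",o["time_s"],"yaw(cw)",round(-np.arctan2(R[1,2],R[0,2]),4),"pos",t.round(4),"F",np.round(o["wrist_force"],2),"open",round(o["opening"],4),"q6",round(o["q"][5],3))
im=c["pixels"][165:240,260:310];cv2.imwrite("pics/pad_%s.png"%sys.argv[2],cv2.resize(im,None,fx=8,fy=8,interpolation=cv2.INTER_CUBIC))
E
python3 m.py 4 a
```

```text
Mz end 0.196 hold [0.142 0.099 0.098 0.051] mean 0.0976
t 14.15 yaw(cw) 0.2771 pos [ 0.5325 -0.0565  0.1865] F [0.74 4.07 5.39] open 0.3811 q6 -1.623
```

View pics/pad_a.png

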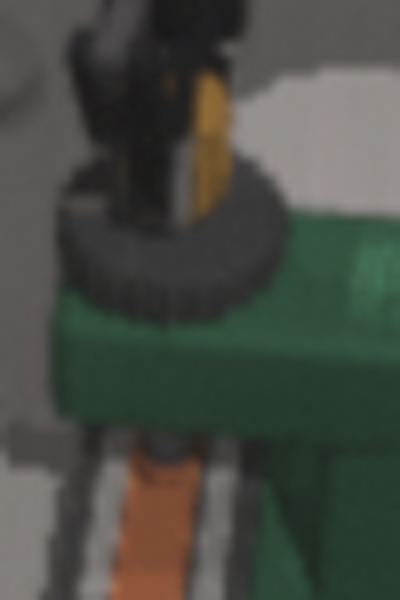

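```bash
python3 - <<'E'
from h import *
g=np.array([0,4,8,12,16])/1000
q=proj("side",np.vstack([W(P,(0,.011,.048+a)) for a in g]));print(((q-[260,165])*8).round(0))
print(((proj("side",W(P,(0,.034,.1)))-[260,165])*8).round(0),((proj("side",W(P,(0,.034,.15)))-[260,165])*8).round(0))
E
python3 - <<'E'
import cv2
a=cv2.imread('pics/pad_a.png')[380:520,60:280]
cv2.imwrite('pics/z.png',cv2.resize(a,None,fx=3,fy=3))
E
```

```text
[[158. 492.]
 [158. 484.]
 [158. 476.]
 [159. 468.]
 [159. 460.]]
[[154. 436.]] [[156. 327.]]
```

View pics/z.png

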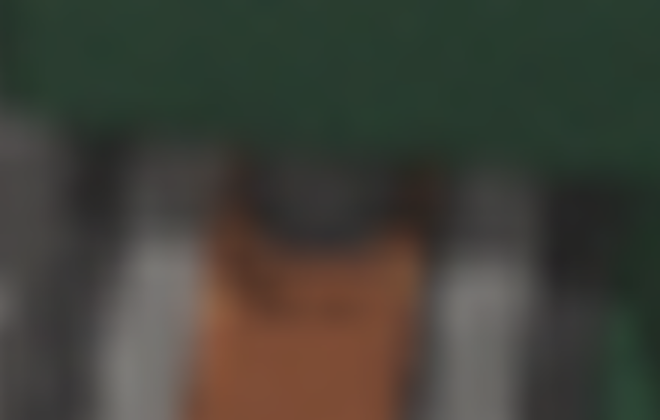

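```bash
sed -i 's/^o,R,t=pose();z0.*/o,R,t=pose();z0=o["torque"][2];M=[];E=[o["joint_efforts"][5]]/; s/M.append(ctrl.get_obs()\["torque"\]\[2\])/o=ctrl.get_obs();M.append(o["torque"][2]);E.append(o["joint_efforts"][5])/; s/^print("Mz end"/print("E6",np.round(E,4));&/' m.py; python3 m.py 1 b
```

```text
E6 [0.0833 0.0597]
Mz end 0.051 hold [0.064] mean 0.0644
t 14.2 yaw(cw) 0.277 pos [ 0.5324 -0.0565  0.1865] F [0.18 3.79 4.44] open 0.3819 q6 -1.623
```

Request:
{"name": "servo_tool", "arguments": {"targets": [[0.02, 0, 0, 0, 0, 0, -1], [0.04, 0, 0, 0, 0, 0, -1], [0.06, 0, 0, 0, 0, 0, -1], [0.08, 0, 0, 0, 0, 0, -1], [0.1, 0, 0, 0, 0, 0, -1], [0.12, 0, 0, 0, 0, 0, -1], [0.14, 0, 0, 0, 0, 0, -1], [0.16, 0, 0, 0, 0, 0, -1]]}}

```text
time_s: 15.2
eef_pos: [0.5325, -0.0564, 0.1865]
eef_rot: [0.69, 0.154, 0.69, -0.153]
wrist_force: [-0.5, 4.4, 4.2]
opening: 0.376
```

```bash
python3 m.py 3 c
```

```text
E6 [-0.0187  0.1053  0.279   0.1609]
Mz end 0.146 hold [0.132 0.108 0.039] mean 0.0931
t 15.35 yaw(cw) 0.4373 pos [ 0.5325 -0.0564  0.1865] F [-0.08  5.41  3.93] open 0.3786 q6 -1.463
```

Request:
{"name": "servo_tool", "arguments": {"targets": [[0.02, 0, 0, 0, 0, 0, -1], [0.04, 0, 0, 0, 0, 0, -1], [0.06, 0, 0, 0, 0, 0, -1], [0.08, 0, 0, 0, 0, 0, -1], [0.1, 0, 0, 0, 0, 0, -1], [0.12, 0, 0, 0, 0, 0, -1], [0.14, 0, 0, 0, 0, 0, -1], [0.16, 0, 0, 0, 0, 0, -1]]}}

```text
time_s: 16.35
eef_pos: [0.5326, -0.0564, 0.1865]
eef_rot: [0.676, 0.209, 0.675, -0.208]
wrist_force: [0.4, 5.4, 3.3]
opening: 0.379
```

```bash
python3 m.py 3 d
```

```text
E6 [-0.0185  0.144   0.27    0.1532]
Mz end 0.192 hold [0.122 0.082 0.084] mean 0.096
t 16.5 yaw(cw) 0.5982 pos [ 0.5326 -0.0564  0.1866] F [0.3  5.62 4.05] open 0.3808 q6 -1.302
```

Request:
{"name": "servo_tool", "arguments": {"targets": [[0.02, 0, 0, 0, 0, 0, -1], [0.04, 0, 0, 0, 0, 0, -1], [0.06, 0, 0, 0, 0, 0, -1], [0.08, 0, 0, 0, 0, 0, -1], [0.1, 0, 0, 0, 0, 0, -1], [0.12, 0, 0, 0, 0, 0, -1], [0.14, 0, 0, 0, 0, 0, -1], [0.16, 0, 0, 0, 0, 0, -1]]}}

```text
time_s: 17.5
eef_pos: [0.5327, -0.0563, 0.1866]
eef_rot: [0.657, 0.263, 0.656, -0.261]
wrist_force: [0.5, 4.7, 4.2]
opening: 0.379
```

```bash
python3 m.py 3 e
```

```text
E6 [-0.019   0.1437  0.2696  0.1528]
Mz end 0.193 hold [0.142 0.15  0.075] mean 0.1223
t 17.65 yaw(cw) 0.7591 pos [ 0.5327 -0.0563  0.1865] F [0.51 4.7  3.35] open 0.3822 q6 -1.141
```

View pics/pad_e.png

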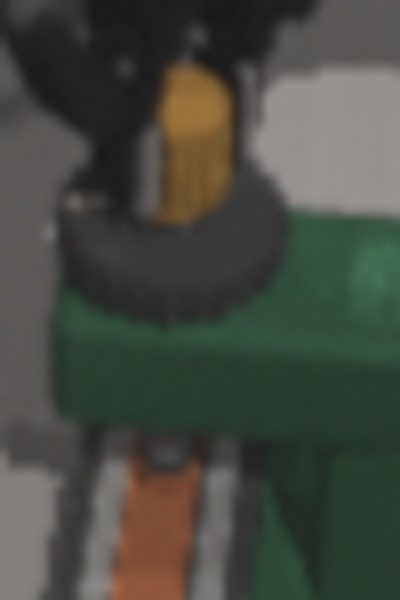

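Request:
{"name": "servo_tool", "arguments": {"targets": [[0.02, 0, 0, 0, 0, 0, -1], [0.04, 0, 0, 0, 0, 0, -1], [0.06, 0, 0, 0, 0, 0, -1], [0.08, 0, 0, 0, 0, 0, -1], [0.1, 0, 0, 0, 0, 0, -1], [0.12, 0, 0, 0, 0, 0, -1], [0.14, 0, 0, 0, 0, 0, -1], [0.16, 0, 0, 0, 0, 0, -1]]}}

```text
time_s: 18.65
eef_pos: [0.5328, -0.0562, 0.1865]
eef_rot: [0.634, 0.315, 0.633, -0.313]
wrist_force: [1.3, 5.2, 4.0]
opening: 0.377
```

```bash
python3 m.py 3 f
```

```text
E6 [-0.0195  0.143   0.2691  0.1523]
Mz end 0.231 hold [0.218 0.123 0.131] mean 0.1572
t 18.8 yaw(cw) 0.92 pos [ 0.5328 -0.0562  0.1865] F [0.67 5.43 4.19] open 0.3771 q6 -0.98
```

```bash
python3 - <<'E'
import cv2,numpy as np
L=[cv2.imread(f'pics/pad_{k}.png')[400:520,90:230] for k in 'acdef']
cv2.imwrite('pics/z2.png',cv2.resize(np.hstack(L),None,fx=1.1,fy=2))
E
python3 m.py 6 g
```

```text
E6 [0.1523 0.1176 0.1109 0.1099 0.1098 0.1099 0.1098]
Mz end 0.131 hold [0.138 0.096 0.128 0.097 0.154 0.104] mean 0.1194
t 19.1 yaw(cw) 0.9199 pos [ 0.5328 -0.0562  0.1865] F [1.16 4.77 3.78] open 0.3783 q6 -0.98
```

View pics/z2.png

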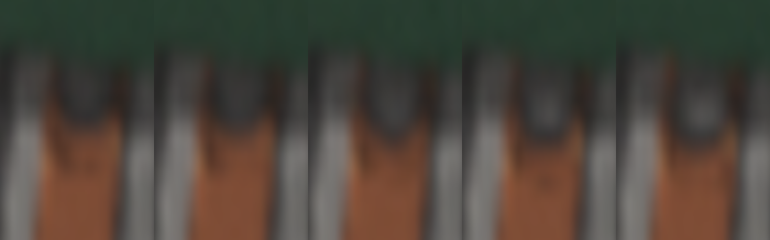

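```bash
python3 - <<'E'
import cv2,numpy as np
# redness = R/(R+G+B) per row, columns across the holder
for k in 'acdefg':
    a=cv2.imread(f'pics/pad_{k}.png').astype(float)[432:520,155:180]
    r=(a[...,2]/(a.sum(2)+1e-6)).mean(1)
    # crossing rows .42
    th=.43
    i=np.where(r>th)[0][0]; print(k,round(432+i-(r[i]-th)/(r[i]-r[i-1]),2), r[::8].round(2), a.sum(2).mean(1)[::8].round(0))
E
```

```text
a 465.32 [0.32 0.34 0.34 0.34 0.42 0.48 0.49 0.49 0.49 0.49 0.49] [145. 156. 156. 147. 178. 221. 226. 240. 256. 255. 255.]
c 466.91 [0.32 0.34 0.34 0.34 0.4  0.47 0.49 0.49 0.49 0.49 0.49] [146. 157. 163. 159. 176. 218. 240. 250. 256. 257. 256.]
d 471.01 [0.31 0.34 0.34 0.34 0.36 0.44 0.48 0.49 0.49 0.49 0.49] [148. 159. 177. 183. 170. 186. 222. 240. 253. 256. 255.]
e 473.25 [0.32 0.34 0.34 0.34 0.34 0.42 0.48 0.49 0.49 0.49 0.49] [145. 158. 186. 206. 175. 176. 220. 231. 242. 257. 258.]
f 474.59 [0.32 0.34 0.34 0.34 0.34 0.4  0.47 0.49 0.49 0.49 0.49] [148. 158. 193. 226. 192. 177. 221. 244. 250. 256. 257.]
g 474.79 [0.32 0.34 0.34 0.34 0.34 0.4  0.47 0.49 0.49 0.49 0.49] [145. 158. 192. 226. 193. 176. 221. 244. 252. 258. 258.]
```

Request:
{"name": "servo_tool", "arguments": {"targets": [[0.01, 0, 0, 0, 0, 0, -1], [0.02, 0, 0, 0, 0, 0, -1], [0.03, 0, 0, 0, 0, 0, -1], [0.04, 0, 0, 0, 0, 0, -1], [0.05, 0, 0, 0, 0, 0, -1], [0.06, 0, 0, 0, 0, 0, -1], [0.07, 0, 0, 0, 0, 0, -1], [0.08, 0, 0, 0, 0, 0, -1]]}}

```text
time_s: 20.1
eef_pos: [0.5329, -0.0562, 0.1865]
eef_rot: [0.621, 0.34, 0.62, -0.338]
wrist_force: [0.4, 5.8, 4.4]
opening: 0.381
```

```bash
cat > pr.py <<'E'
import cv2,numpy as np,sys
for k in sys.argv[1:]:
    a=cv2.imread(f'pics/pad_{k}.png').astype(float)[432:520,155:180]
    r=(a[...,2]/(a.sum(2)+1e-6)).mean(1)
    th=.43
    i=np.where(r>th)[0][0]; print(k,round(432+i-(r[i]-th)/(r[i]-r[i-1]),2), r[::8].round(2), a.sum(2).mean(1)[::8].round(0))
E
python3 m.py 8 h; python3 pr.py h
```

```text
E6 [0.0854 0.1666 0.2297 0.1712 0.154  0.1506 0.1501 0.15   0.1501]
Mz end 0.199 hold [0.144 0.21  0.161 0.15  0.169 0.15  0.153 0.168] mean 0.1632
t 20.5 yaw(cw) 1.0007 pos [ 0.5329 -0.0562  0.1865] F [1.62 5.18 4.85] open 0.3818 q6 -0.899
h 476.79 [0.31 0.34 0.34 0.34 0.34 0.38 0.45 0.48 0.49 0.49 0.49] [146. 157. 192. 229. 203. 172. 199. 232. 250. 257. 257.]
```

Request:
{"name": "servo_tool", "arguments": {"targets": [[0.01, 0, 0, 0, 0, 0, -1], [0.02, 0, 0, 0, 0, 0, -1], [0.03, 0, 0, 0, 0, 0, -1], [0.04, 0, 0, 0, 0, 0, -1], [0.05, 0, 0, 0, 0, 0, -1], [0.06, 0, 0, 0, 0, 0, -1], [0.07, 0, 0, 0, 0, 0, -1], [0.08, 0, 0, 0, 0, 0, -1]]}}

```text
time_s: 21.5
eef_pos: [0.5329, -0.0562, 0.1865]
eef_rot: [0.606, 0.365, 0.606, -0.363]
wrist_force: [1.0, 5.4, 3.7]
opening: 0.384
```

```bash
python3 m.py 6 i; python3 pr.py i
```

```text
E6 [0.085  0.1664 0.2293 0.1709 0.1535 0.1503 0.1497]
Mz end 0.187 hold [0.208 0.194 0.17  0.143 0.184 0.131] mean 0.1718
t 21.8 yaw(cw) 1.0815 pos [ 0.5329 -0.0562  0.1865] F [1.15 5.35 4.17] open 0.382 q6 -0.819
i 478.4 [0.32 0.34 0.34 0.34 0.34 0.37 0.44 0.48 0.49 0.49 0.49] [145. 157. 192. 232. 211. 172. 191. 229. 246. 253. 257.]
```

Request:
{"name": "servo_tool", "arguments": {"targets": [[0.01, 0, 0, 0, 0, 0, -1], [0.02, 0, 0, 0, 0, 0, -1], [0.03, 0, 0, 0, 0, 0, -1], [0.04, 0, 0, 0, 0, 0, -1], [0.05, 0, 0, 0, 0, 0, -1], [0.06, 0, 0, 0, 0, 0, -1], [0.07, 0, 0, 0, 0, 0, -1], [0.08, 0, 0, 0, 0, 0, -1]]}}

```text
time_s: 22.8
eef_pos: [0.533, -0.0562, 0.1865]
eef_rot: [0.591, 0.389, 0.591, -0.387]
wrist_force: [0.9, 5.1, 4.9]
opening: 0.383
```

```bash
python3 m.py 6 j; python3 pr.py j
```

```text
E6 [0.0941 0.1756 0.2372 0.1784 0.1611 0.1577 0.1573]
Mz end 0.144 hold [0.196 0.154 0.168 0.116 0.142 0.151] mean 0.1545
t 23.1 yaw(cw) 1.1622 pos [ 0.533  -0.0562  0.1866] F [0.91 5.43 4.78] open 0.3849 q6 -0.738
j 479.0 [0.32 0.34 0.34 0.34 0.34 0.36 0.44 0.48 0.49 0.49 0.49] [146. 158. 192. 237. 223. 177. 191. 231. 247. 254. 258.]
```

Request:
{"name": "servo_tool", "arguments": {"targets": [[0.01, 0, 0, 0, 0, 0, -1], [0.02, 0, 0, 0, 0, 0, -1], [0.03, 0, 0, 0, 0, 0, -1], [0.04, 0, 0, 0, 0, 0, -1], [0.05, 0, 0, 0, 0, 0, -1], [0.06, 0, 0, 0, 0, 0, -1], [0.07, 0, 0, 0, 0, 0, -1], [0.08, 0, 0, 0, 0, 0, -1]]}}

```text
time_s: 24.1
eef_pos: [0.533, -0.0561, 0.1866]
eef_rot: [0.575, 0.413, 0.575, -0.411]
wrist_force: [1.4, 5.4, 4.5]
opening: 0.385
```

```bash
python3 m.py 6 k; python3 pr.py k
```

```text
E6 [0.1245 0.2059 0.2665 0.2075 0.1901 0.1869 0.1864]
Mz end 0.184 hold [0.229 0.19  0.192 0.147 0.146 0.196] mean 0.1835
t 24.4 yaw(cw) 1.2429 pos [ 0.5331 -0.0561  0.1866] F [0.94 4.31 5.11] open 0.3817 q6 -0.657
k 478.91 [0.32 0.34 0.34 0.34 0.34 0.36 0.44 0.48 0.49 0.49 0.49] [146. 157. 193. 237. 223. 178. 192. 230. 245. 254. 257.]
```

```bash
python3 look.py k
```

```text
(no output)
```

View pics/side_k.png

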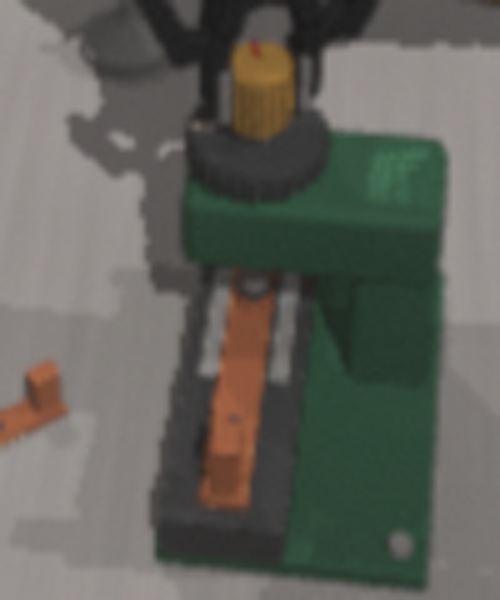

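Request:
{"name": "servo_tool", "arguments": {"targets": [[0.01, 0, 0, 0, 0, 0, -1], [0.02, 0, 0, 0, 0, 0, -1], [0.03, 0, 0, 0, 0, 0, -1], [0.04, 0, 0, 0, 0, 0, -1], [0.05, 0, 0, 0, 0, 0, -1], [0.06, 0, 0, 0, 0, 0, -1], [0.07, 0, 0, 0, 0, 0, -1], [0.08, 0, 0, 0, 0, 0, -1]]}}

```text
time_s: 25.5
eef_pos: [0.5331, -0.0561, 0.1866]
eef_rot: [0.558, 0.436, 0.558, -0.433]
wrist_force: [1.5, 5.0, 4.1]
opening: 0.382
```

```bash
python3 m.py 6 l; python3 pr.py l
```

```text
E6 [0.1559 0.2371 0.297  0.2376 0.2203 0.2171 0.2166]
Mz end 0.238 hold [0.219 0.21  0.248 0.255 0.256 0.253] mean 0.2402
t 25.8 yaw(cw) 1.3235 pos [ 0.5331 -0.0561  0.1866] F [1.03 4.82 5.15] open 0.3824 q6 -0.576
l 478.88 [0.32 0.34 0.34 0.34 0.34 0.36 0.44 0.48 0.49 0.49 0.49] [147. 160. 194. 237. 223. 178. 190. 229. 241. 250. 257.]
```

Request:
{"name": "servo_tool", "arguments": {"targets": [[0.01, 0, 0, 0, 0, 0, -1], [0.02, 0, 0, 0, 0, 0, -1], [0.03, 0, 0, 0, 0, 0, -1], [0.04, 0, 0, 0, 0, 0, -1], [0.05, 0, 0, 0, 0, 0, -1], [0.05, 0, 0, 0, 0, 0, -1], [0.05, 0, 0, 0, 0, 0, -1], [0.05, 0, 0, 0, 0, 0, -1]]}}

```text
time_s: 26.8
eef_pos: [0.5332, -0.0561, 0.1866]
eef_rot: [0.547, 0.45, 0.546, -0.447]
wrist_force: [-0.1, 6.0, 3.9]
opening: 0.379
```

```bash
python3 m.py 6 m; python3 pr.py m
```

```text
E6 [0.2358 0.2358 0.2358 0.2358 0.2358 0.2358 0.2359]
Mz end 0.175 hold [0.276 0.208 0.231 0.248 0.217 0.276] mean 0.2428
t 27.1 yaw(cw) 1.374 pos [ 0.5332 -0.0561  0.1866] F [0.81 5.24 4.12] open 0.3843 q6 -0.526
m 479.57 [0.32 0.34 0.34 0.34 0.34 0.36 0.43 0.48 0.49 0.49 0.49] [147. 159. 192. 237. 223. 176. 188. 226. 240. 249. 257.]
```

Request:
{"name": "servo_tool", "arguments": {"targets": [[0, 0, 0, 0, 0, 0, 0.0], [0, 0, 0, 0, 0, 0, 0.4], [0, 0, 0, 0, 0, 0, 0.8], [0, 0, 0, 0, 0, 0, 1], [0, 0, 0, 0, 0, 0, 1], [0, 0, 0, 0, 0, 0, 1], [0, 0, 0, 0, 0, 0, 1], [0, 0, 0, 0, 0, 0, 1]]}}

```text
time_s: 28.1
eef_pos: [0.5332, -0.056, 0.1866]
eef_rot: [0.547, 0.45, 0.546, -0.447]
wrist_force: [0.2, 0.7, 0.4]
opening: 1.001
```

Request:
{"name": "servo_tool", "arguments": {"targets": [[0, 0, 0, -5, 0, 0, 1], [0, 0, 0, -15, 0, 0, 1], [0, 0, 0, -30, 0, 0, 1], [0, 0, 0, -50, 0, 0, 1], [0, 0, 0, -70, 0, 0, 1], [0, 0, 0, -90, 0, 0, 1], [0, 0, 0, -100, 0, 0, 1], [0, 0, 0, -100, 0, 0, 1]]}}

```text
time_s: 29.1
eef_pos: [0.5334, -0.0564, 0.2878]
eef_rot: [0.548, 0.45, 0.546, -0.447]
wrist_force: [-0.7, 1.3, 0.4]
opening: 1.0
```

```bash
python3 - <<'E'
from h import *
shift(W(P,(-.15,.15,.285))[0],0)
E
```

```text
t 29.1 rot [-1.3355  0.0029 -0.0043] shift [   2.3 -112.  -179.7] pos [ 0.5334 -0.0564  0.2878] F [-0.68  1.32  0.36] M [-0.026 -0.003 -0.033] q6 -0.526
```

Move clear so that the cameras can see the result.

Request:
{"name": "servo_tool", "arguments": {"targets": [[0, 0, 0, 0, -15, -25, 1], [0, 0, 0, 0, -30, -50, 1], [0, 0, 0, 0, -45, -75, 1], [0, 0, 0, 0, -60, -100, 1], [0, 0, 0, 0, -80, -125, 1], [0, 0, 0, 0, -95, -150, 1], [0, 0, 0, 0, -112, -180, 1], [0, 0, 0, 0, -112, -180, 1]]}}

```text
time_s: 30.1
eef_pos: [0.3869, 0.0994, 0.2866]
eef_rot: [0.548, 0.449, 0.547, -0.447]
wrist_force: [0.8, 0.2, -0.1]
opening: 0.998
```

```bash
python3 look.py z; python3 m.py 1 z; python3 pr.py z; python3 - <<'E'
from bench import ctrl
import cv2
cv2.imwrite("pics/topfull.png",ctrl.camera("top")["pixels"])
E
```

```text
E6 [0.0281 0.0033]
Mz end 0.009 hold [-0.001] mean -0.0011
t 30.25 yaw(cw) 1.374 pos [0.3885 0.0979 0.287 ] F [-1.02 -0.02 -0.24] open 0.9999 q6 -0.25
z 479.69 [0.32 0.34 0.34 0.34 0.34 0.36 0.43 0.48 0.49 0.49 0.49] [146. 157. 193. 237. 222. 177. 189. 226. 238. 249. 255.]
```

View pics/top_z.png

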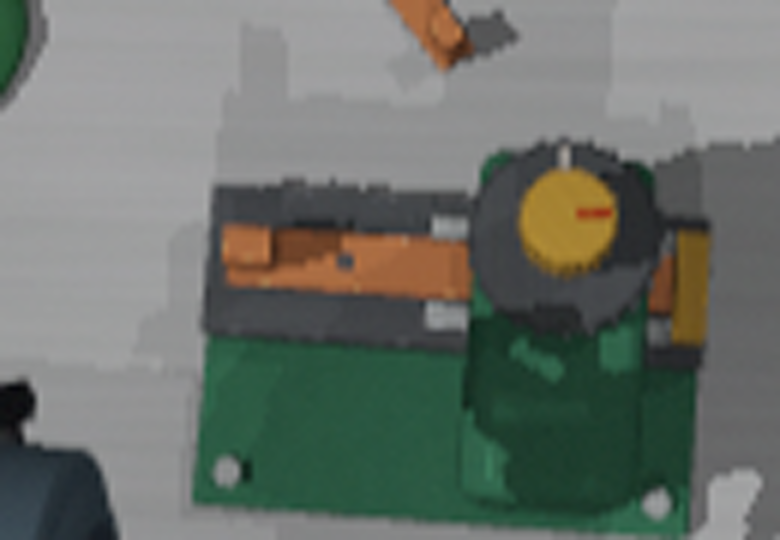

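View pics/side_z.png

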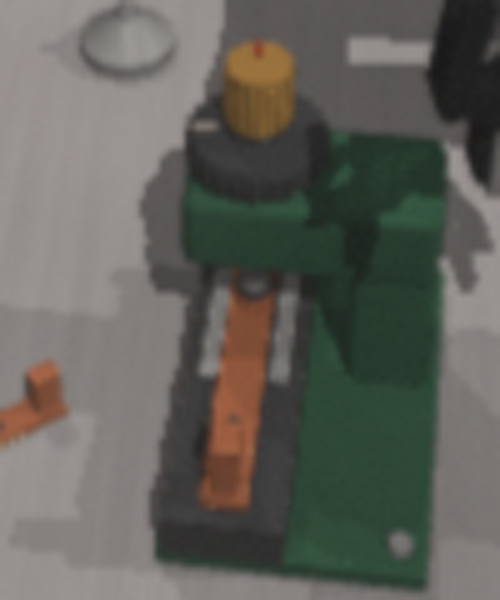

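View pics/topfull.png

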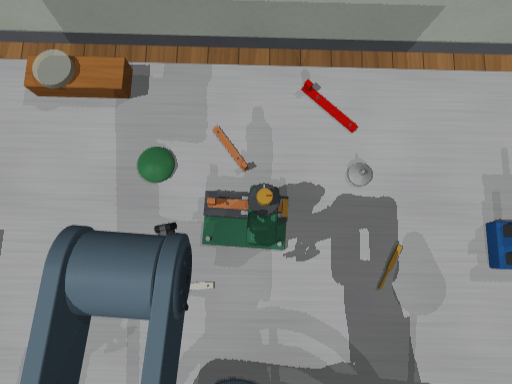

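```bash
python3 -c "
from bench import ctrl
print(ctrl.hand_in())"
```

```text
the job is handed in; nothing more can be done
None
```

The strip is home against the stop, the pad is pressing on it with about 11 to 13 N, and the job is handed in. It took about 30 s of the 64 s allowed. `hand_in` reported no verdict.

- **Strip:** I pushed it with shut fingers on the lug until the tool stalled at about 8 N, well under the 25 N limit. I measured the lug at press y = 129 mm, against 128 mm when fully home. The last pictures show the strip's end at the stop.
- **Knob:** I gripped it and turned it about 1.33 rad clockwise. The drive torque began to rise after about 1.10 rad and the pad stopped moving in the picture at the same point, so I took that as first touch.
- **Force on the strip:** this is an estimate, as the contact force could not be measured directly. The angle past touch gives about 12.9 N and the torque rise about 10.8 N. They disagree by about 2 N, but both are inside 7 to 18 N.
- **After letting go:** the pad stayed in place. The knob's red mark turned about 1.38 rad by eye, so I saw no sign of slip. The ring's white mark looks unmoved.
- **Bystanders:** the arm was clear of everything when I handed in. In the last top view the glass disc, tin lid and punch look unmoved. The vial was hidden behind the arm there, so I did not check it. The gripper stayed above 0.17 m while passing it (the vial is 76 mm high).

One reading disagreed along the way. After about 0.9 rad the wrist moment seemed to rise early, but the joint torque and the pad's position showed no contact yet. I went on in smaller steps.

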